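# Close the bamboo mat holder

### The job

The hinged bamboo leaf of the mat holder stands half raised over its empty half. With the fingertips only, push the leaf gently over its spine, without slamming it, and press it down lightly until it lies flat on the cork mats, then push the peg of the wooden turn-button so that its bar swings fully across the leaf's edge to keep it shut. Do not pinch or lift anything, leave the holder where it stands, and leave the other kitchen things alone.

Things in the scene. Friction and masses are not known exactly. Their poses are not given: they have to be found in the camera images.
- holder: the bamboo mat holder, one loose 2 kg board 200 mm along its spine (x), 300 mm across (y), 12 mm thick, on the table. Origin: under the spine's middle, at the table. z up; +y: the empty half, with two low rest blocks; -y: the half with two cork mats (170 x 105 mm, top 24 mm above the table) and the keeper. The board reaches from y = -164 to +136 mm, x = -100 to +100 mm
- spine (a point): middle of the holder's spine (the leaf's hinge line, along x), 28 mm above the table; axes as the holder's
- leaf_edge (a point): middle of the free edge of the hinged leaf. The leaf is a flat rigid bamboo panel 172 mm along the spine (with dark lines across both faces), 8 mm thick, reaching 120 mm out from the spine's axis, which lies in its mid-plane; this point is in the mid-plane too
- leaf (a joint): angle of the leaf about the spine, rad: 0 = flat over the empty half (+y), pi/2 = upright, pi (its stop) = flat on the mats, where its upper face is 32 mm above the table. It starts 0.8 to 1.3 rad up over the empty half. Its stiff hinge (0.27 N m, i.e. 2 to 4 N at the free edge) keeps it wherever it is left
- keeper_pivot (a point): pivot of the keeper (wooden turn-button), at the underside of its bar, 33 mm above the table, 30 mm to -x and 140 mm to -y of the spine point; axes as the holder's. The bar is 64 mm long, 18 mm wide, 12 mm thick (33 to 45 mm above the table), reaches 52 mm from the pivot to its tip and 12 mm behind, and swings level about this pivot
- keeper_peg (a point): centre (half-way up) of the upright bamboo peg, 14 mm across, that stands on the keeper's bar 40 mm from the pivot; the peg reaches from 45 to 71 mm above the table
- keeper (a joint): angle of the keeper about the vertical, rad, counter-clockwise from above: 0 = along the holder's +x, beside the leaf's place; pi/2 (its stop) = pointing to the spine, across the leaf's free edge. It starts near 0. It stays where it is left; about 1 N at the peg turns it
- garlic_jar: bystander: white ceramic garlic jar with a knobbed lid, 82 mm across, 98 mm tall; origin at the centre of its underside
- cup: bystander: steel cup, 72 mm across, 75 mm tall; origin at the centre of its underside
- spice_can: bystander: closed can, 56 mm across, 85 mm tall; origin at the centre of its underside
- pot_lid: bystander: stainless stockpot lid lying flat, 220 mm across, 48 mm tall to the top of its knob; origin at the centre of its underside
- tub_low: bystander: clear square container, 140 mm at the rim, 55 mm tall, the lower of a stack of two; origin at the centre of its underside
- tub_high: bystander: clear square container, same size, stacked on the other (stack 110 mm tall); origin at the centre of its underside
- sieve: bystander: black plastic sieve, bowl 150 mm across and 60 mm tall, with a straight handle along its own +y; origin at the centre of its underside

How it is judged:
By the outcome, as a careful person would: the job done as asked, in the order asked, and still so for the second after the job is handed in, with the robot touching nothing.
It also fails if it takes over 58 s, if anything falls off the work surface, if the arm or the gripper's body presses on something with over 40 N, if the wrist force passes 120 N, or if a joint passes its speed limit or range.

### The arm

A 6-joint arm with a two-finger parallel gripper is mounted at the origin on the work surface. World frame = base frame: x ahead of the robot, y to its left, z up, the work surface at z = 0. Lengths are in mm, angles in rad, forces in N, time in s.
With the tool pointing down it reaches from about 250 to 800 mm from the base axis. Payload 8.5 kg.
Tool frame: the origin (TCP) lies between the finger pads; the fingertips stand 19 mm ahead of it and the grasp point (between the pads) is the TCP; x points along the fingers, y is the direction in which the jaws open and shut, and the axes are right-handed (so a half turn about x gives the same grasp; the last joint's range is limited). The gripper opens to 85 mm and grips with 20 to 120 N. Pads are 22 mm wide; open, the fingers measure 114 mm over their backs; the gripper's body (76 mm by 85 mm) begins 54 mm behind the grasp point. The pads swing forward as they close: fully open they stand 13 mm farther back than shut.
Start: joints at [-1.157, 0.238, -0.013, 1.319, 0, 1.571], TCP at [211.079, -480.652, 250.276] pointing down, gripper open.
Joint ranges: [-2.66, 2.66], [-1.03, 1.9], [-1.14, 1.46], [-1.82, 2.27], [-1.45, 1.34], [-3.14, 3.14]. Speed limits (rad/s): [2.22, 2.22, 2.79, 3.14, 3.14, 3.14].

### API

Orientations are given as a unit quaternion [w, x, y, z].
In Python, from cell import bot, jaws, solver, imaging gives the robot as it stands. Calls block until the motion is done:
- bot.reach(position, orientation): joint-space move of the TCP to a pose.
- bot.servo_line(position, rot=None, feed=150): straight line of the TCP; rot=None keeps the orientation; feed is the mean speed in mm/s.
- bot.move_j(angles): joint-space move.
- jaws.set_gripper(opening, f_grip=None): finger opening in mm; f_grip is the grip in N (None keeps the last); returns when the fingers have stopped.
- bot.pause(seconds).
- solver.ik(position, orientation): joint angles nearest the present ones, or None.
- bot.get_obs(): the state.
- imaging.get_image(name): name is "side" or "top"; returns a dict with "frame" (400x640x3 uint8, blue, green, red), "camera_matrix" (3x3 intrinsics, pixels), "position" and "attitude" of the camera in the world. Camera axes: x right, y up, looking along -z (the intrinsics and any distortion apply to the point x, -y, -z); pixel columns grow to the right and rows downward; lengths in mm; the calibration is good to about 2 mm. A picture is of the moment at which its call begins. There is no depth.
A pose or a line that the arm cannot do raises bot.Unreachable and nothing moves.
- bot.close_job(): hands the job in, once; it reports no verdict.
The state is a dict: "time_s": time; "joint_positions": joint angles; "qd": joint speeds; "tau": joint torques, N m; "ee_pos": TCP position; "orientation": TCP orientation; "ft_force": force on the tool from outside, world axes, zero at the start; "moment": the same for the moment, N m; "opening": finger opening in mm.
Only numpy, scipy, OpenCV 4.12 (cv2) and the standard library are available. Lean on these libraries where they do the work, as an engineer would, in place of code of your own. Each camera call takes 0.05 s, during which the arm holds its last target.

## Working session

There is one attempt and no reset: what is moved stays moved. The work goes in short steps, each a Python script; the robot and the scene stay as the last script left them, time stands still between calls to the robot, and variables do not carry over. Pictures are saved under pics/ and viewed, and the job is handed in when it is done.

```bash
ls; mkdir -p pics
python3 - <<'E'
from cell import bot,jaws,solver,imaging
import cv2
for n in("side","top"):
    d=imaging.get_image(n); cv2.imwrite(f"pics/{n}0.png",d["frame"]); print(n,d["camera_matrix"],d["position"],d["attitude"],[k for k in d])
o=bot.get_obs();print(o)
E
```

```text
pics
side [[494.7440499    0.         316.01376938]
 [  0.         494.7440499  204.90592608]
 [  0.           0.           1.        ]] [ 96.59195706 566.13546804 867.2852944 ] [-0.33841232 -0.12998544  0.34619207  0.86529298] ['frame', 'camera_matrix', 'position', 'attitude']
top [[368.50121708   0.         317.64245944]
 [  0.         368.50121708 191.69680067]
 [  0.           0.           1.        ]] [475.24141288   1.38516988 899.22889985] [-0.70213808 -0.05056114  0.03454319  0.70940289] ['frame', 'camera_matrix', 'position', 'attitude']
{'time_s': 0.1, 'joint_positions': array([-1.15700742e+00,  2.38734514e-01, -1.41520132e-02,  1.31918631e+00,
        1.44565831e-05,  1.57081103e+00]), 'qd': array([-0.00163076, -0.00027832,  0.00119089,  0.00016914, -0.00016264,
        0.0004401 ]), 'tau': array([-2.99598578e-04, -5.39719498e+01,  3.46999454e+01,  1.34053672e-02,
       -1.39080385e-05,  7.29687116e-06]), 'ee_pos': array([ 210.96222616, -480.38460115,  249.7416711 ]), 'orientation': array([-0.14480714, -0.69193994, -0.14569261,  0.69211536]), 'ft_force': array([-0.41317467, -0.50936555,  0.26326097]), 'moment': array([-0.02007449,  0.03481153,  0.03052395]), 'opening': 85.570078529206}
```

View pics/side0.png

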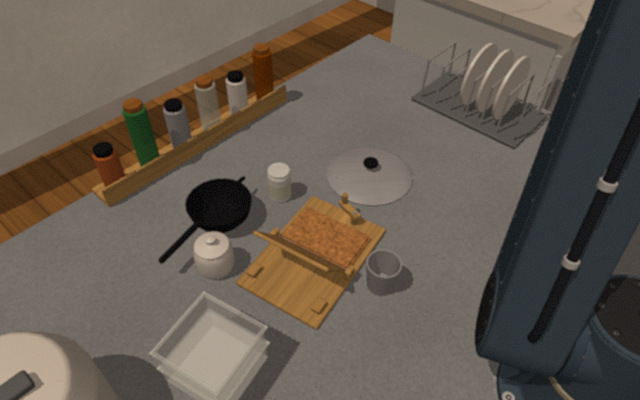

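View pics/top0.png

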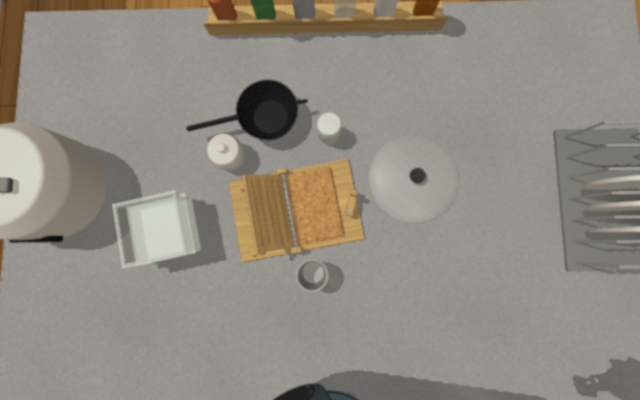

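The side view shows the holder at about (312,260), with the leaf half raised and the keeper peg at about (346,198). In the top view it is at about (297,210), with the keeper at about (352,204). I'll zoom in on both.

Run:
```python
import cv2
a=cv2.imread("pics/side0.png")[180:330,225:400]; cv2.imwrite("pics/sc.png",cv2.resize(a,None,fx=4,fy=4,interpolation=cv2.INTER_CUBIC))
a=cv2.imread("pics/top0.png")[150:270,220:380]; cv2.imwrite("pics/tc.png",cv2.resize(a,None,fx=5,fy=5,interpolation=cv2.INTER_CUBIC))
```

```text
(no output)
```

View pics/sc.png

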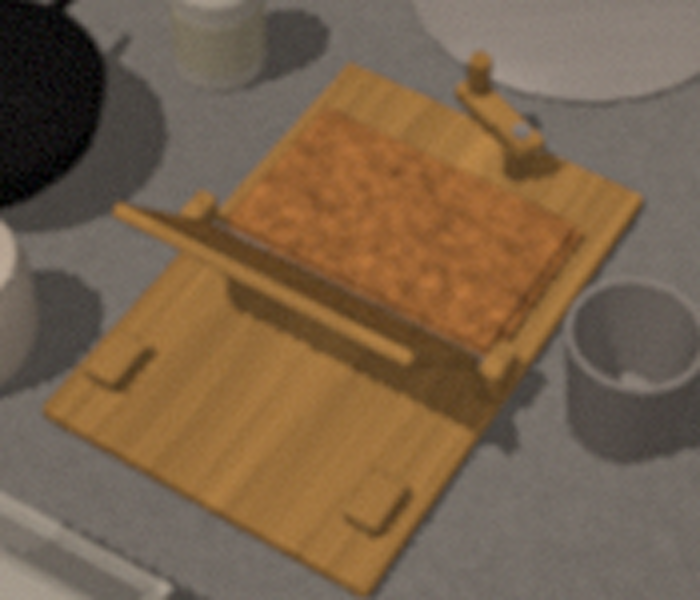

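View pics/tc.png

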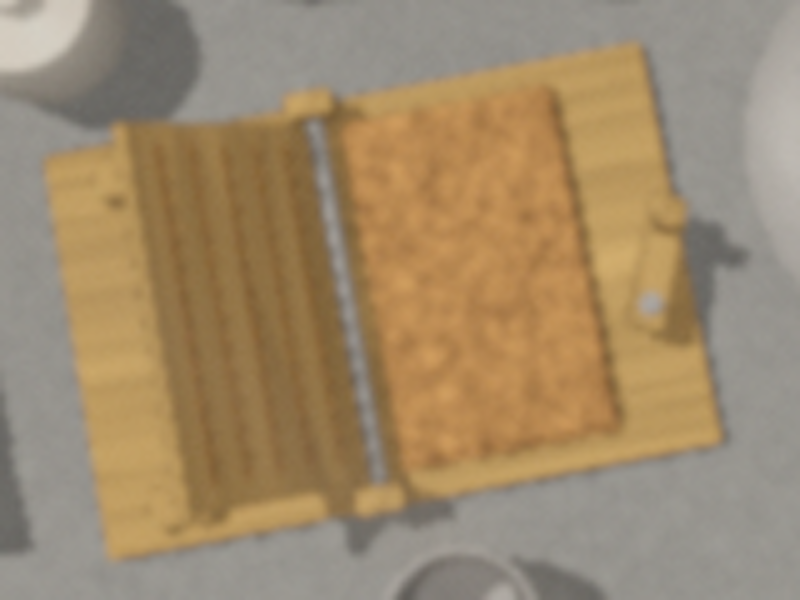

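```bash
cat > h.py <<'E'
import numpy as np,cv2
from scipy.spatial.transform import Rotation as R
def proj(d,P):
    w,x,y,z=d["attitude"];M=R.from_quat([x,y,z,w]).as_matrix()
    c=(np.atleast_2d(P)-d["position"])@M; c=c*[1,-1,-1]
    q=c@d["camera_matrix"].T; return q[:,:2]/q[:,2:]
def h2w(p,P):
    x,y,yaw=p[:3];c,s=np.cos(yaw),np.sin(yaw);P=np.atleast_2d(np.array(P,float))
    return np.c_[x+c*P[:,0]-s*P[:,1],y+s*P[:,0]+c*P[:,1],P[:,2]]
E
cat > fit.py <<'E'
from h import *
from cell import imaging
from scipy.optimize import least_squares
S=np.array;
sb=S([(352,65),(643,198),(367,594),(45,411),(118,209),(410,355),(481,57),(521,131)])/4+[225,180]
tb=S([(642,45),(722,440),(112,556),(45,157),(124,127),(198,515),(669,205),(650,303)])/5+[220,150]
ds,dt=imaging.get_image("side"),imaging.get_image("top")
def model(p):
    x,y,yaw,L,K,z=p
    P=[(100,-164,12),(-100,-164,12),(-100,136,12),(100,136,12)]
    P+=[(sx*86,120*np.cos(L),28+120*np.sin(L)) for sx in(1,-1)]
    P+=[(-30+40*np.cos(K),-140+40*np.sin(K),71),(-30,-140,45)]
    W=h2w(p,P);W[:,2]+=z;return W
def f(p):
    W=model(p);return np.r_[(proj(ds,W)-sb),(proj(dt,W)-tb)].ravel()
r=least_squares(f,[480,50,.15,1.0,0,0],loss="soft_l1")
print(r.x,r.cost);print(f(r.x).reshape(-1,4).round(1) if 0 else f(r.x).reshape(2,8,2).round(1))
np.save("pose.npy",r.x)
W=h2w(r.x,[(0,0,28),(86,0,28),(-86,0,28)]);print(W)
# bystanders rough from top: back-project at heights
def bp(d,uv,z):
    w,x,y,zz=d["attitude"];M=R.from_quat([x,y,zz,w]).as_matrix()
    k=np.linalg.inv(d["camera_matrix"])@[*uv,1];v=M@(k*[1,-1,-1]);t=(z-d["position"][2])/v[2];return d["position"]+t*v
for n,uv,z in[("jar knob",(223,148),98),("cup rim",(312,275),75),("can top",(329,124),85),("lid knob",(418,176),48)]:
    q=bp(dt,uv,z);c,s=np.cos(r.x[2]),np.sin(r.x[2]);e=q[:2]-r.x[:2];print(n,q.round(),"holder",c*e[0]+s*e[1],-s*e[0]+c*e[1])
E
python3 fit.py
```

```text
[ 5.39121792e+02  8.74880485e+01  1.83483880e-01  9.09770433e-01
 -1.29467747e+01 -4.77489616e+00] 7.09085053467832
[[[-0.6 -0.5]
  [ 0.5 -0.2]
  [ 0.2  0.3]
  [-0.9 -0.1]
  [ 0.  -0.7]
  [ 1.5  0.8]
  [-0.3  1.5]
  [ 0.1  1.2]]

 [[ 0.1 -1.6]
  [ 0.9 -0.2]
  [-0.   0.7]
  [-0.1 -0.5]
  [ 0.  -1.4]
  [-1.1  0.2]
  [ 0.5  1. ]
  [ 0.4 -0.5]]]
[[539.12179227  87.4880485   28.        ]
 [623.67819678 103.17927079  28.        ]
 [454.56538777  71.79682621  28.        ]]
jar knob [673. 230.  98.] holder 157.83416542620373 115.60334947663483
cup rim [391.  34.  75.] holder -155.3380363711723 -25.910212169845924
can top [729.  -8.  85.] holder 169.03237021045126 -128.2809542362815
lid knob [ 612. -213.   48.] holder 17.138780842386765 -309.22373459112674
```

```bash
sed -i 's/x,y,yaw,L,K,z=p/x,y,yaw,L,K=p;z=0/; s/\[480,50,.15,1.0,0,0\]/[539,87,.18,.9,-.3]/' fit.py; python3 fit.py | head -20
cat >> h.py <<'E'
def pose(p,P,ang):
    """tip centre P in holder frame; ang: jaw axis direction angle in holder frame"""
    t=h2w(p,P)[0]; t[2]+=19
    a=p[2]+ang; X=np.array([0,0,-1.]);Y=np.array([np.cos(a),np.sin(a),0]);Z=np.cross(X,Y)
    x,y,z,w=R.from_matrix(np.c_[X,Y,Z]).as_quat(); return t,np.array([w,x,y,z])
E
python3 - <<'E'
from h import *
from cell import bot,solver
p=np.load("pose.npy")
for a in(0,np.pi/2,np.pi,-np.pi/2): print(a,solver.ik(*pose(p,(0,105,240),a)))
E
```

```text
[ 5.38002330e+02  8.82498748e+01  1.83741954e-01  9.04236613e-01
 -3.71589420e-01] 10.454550852326337
[[[-0.5 -1.5]
  [ 0.9 -1.1]
  [ 0.4 -0.3]
  [-1.1 -0.9]
  [-0.2 -1.4]
  [ 1.6  0.2]
  [-0.2  0.4]
  [ 0.4  0.2]]

 [[-0.1 -1.5]
  [ 0.8  0.3]
  [-0.8  1.4]
  [-1.  -0.3]
  [-1.  -1.2]
  [-2.1  0.9]
  [ 0.2  1.2]
  [ 0.3 -0.1]]]
[[538.00232956  88.24987476  28.        ]
0 [0.35356558 0.28409935 0.07202621 1.35872318 0.         1.74061995]
1.5707963267948966 [0.35356558 0.28409935 0.07202621 1.35872318 0.         0.16982363]
3.141592653589793 [ 0.35356558  0.28409935  0.07202621  1.35872318  0.         -1.4009727 ]
-1.5707963267948966 [ 0.35356558  0.28409935  0.07202621  1.35872318  0.         -2.97176903]
```

Run:
```python
from h import *
from cell import bot,jaws,imaging
p=np.load("pose.npy")
jaws.set_gripper(0)
t,q=pose(p,(0,108,220),0); bot.reach(t,q)
t,q=pose(p,(0,108,95),0); bot.servo_line(t,q,feed=150)
o=bot.get_obs();print(o["time_s"],o["ft_force"],o["opening"],o["ee_pos"],t)
for n in("side","top"):
    d=imaging.get_image(n); c=d["frame"][130:330,180:420]; cv2.imwrite(f"pics/{n}1.png",cv2.resize(c,None,fx=3,fy=3)); print(n,(proj(d,t-[0,0,19])-[180,130])*3)
```

```text
4.675 [ 0.11313206 -0.86221539  0.63558861] -0.0033381673221645996 [518.79610682 194.49667177 114.75538015] [518.26967019 194.43189845 114.        ]
side [[302.88706382 419.77631975]]
top [[173.80533402 261.8080145 ]]
```

View pics/side1.png

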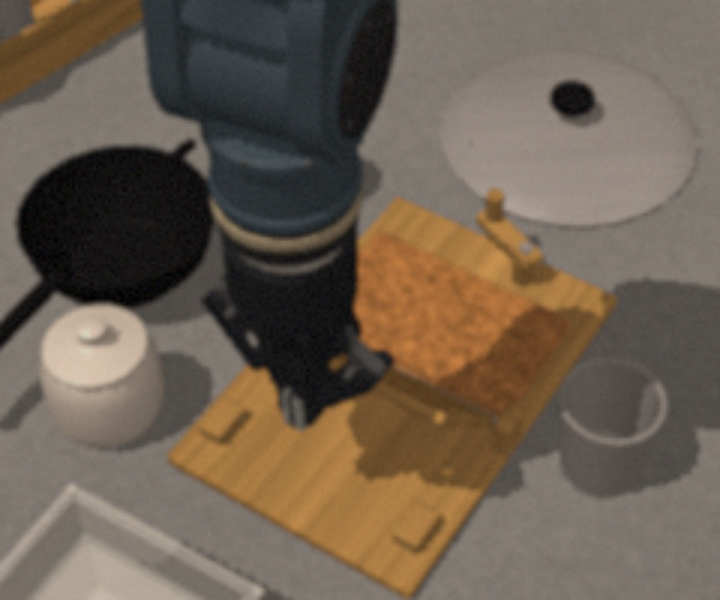

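View pics/top1.png

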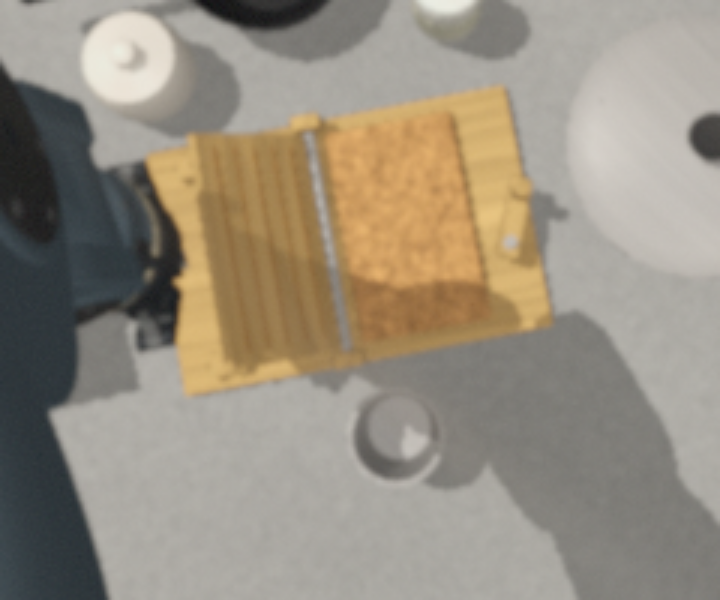

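Side view: the closed tip is at (297,425), within 6 px of the prediction at (303,420) in the 3x image, so the calibration holds. The knuckles flare out above the tips, so I'll keep the contact close to the fingertips.

Run:
```python
from h import *
from cell import bot,jaws,imaging
p=np.load("pose.npy")
def tip(L):
    if L<=np.pi/2: return 120*np.cos(L)+4*np.sin(L)+11, 28+120*np.sin(L)-4*np.cos(L)-14
    r=106; return r*np.cos(L)+4*np.sin(L)+11, 28+r*np.sin(L)-4*np.cos(L)
t,q=pose(p,(0,108,106),0); bot.servo_line(t,q,feed=60)
for L in np.r_[p[3]-.05,np.arange(p[3]+.1,2.0,.15)]:
    y,z=tip(L); t,q=pose(p,(0,y,z),0); bot.servo_line(t,q,feed=50)
    o=bot.get_obs();print(round(o["time_s"],2),round(L,2),round(y),round(z),o["ft_force"].round(1))
for n in("side","top"):
    d=imaging.get_image(n); c=d["frame"][130:330,180:420]; cv2.imwrite(f"pics/{n}2.png",cv2.resize(c,None,fx=3,fy=3))
```

```text
5.58 0.85 93 102 [0.5 0.4 0.6]
6.08 1.0 79 113 [0.1 0.1 0.5]
6.59 1.15 63 122 [0.1 0.5 0.4]
7.1 1.3 46 129 [-0.4 -0.4 -0.5]
7.61 1.45 29 133 [ 0.4 -0.2  0.7]
8.11 1.6 11 134 [0.3 0.2 0.5]
8.57 1.75 -4 133 [ 0.2 -0.1  0.5]
9.04 1.9 -20 129 [ 0.2  0.5 -0.5]
```

View pics/side2.png

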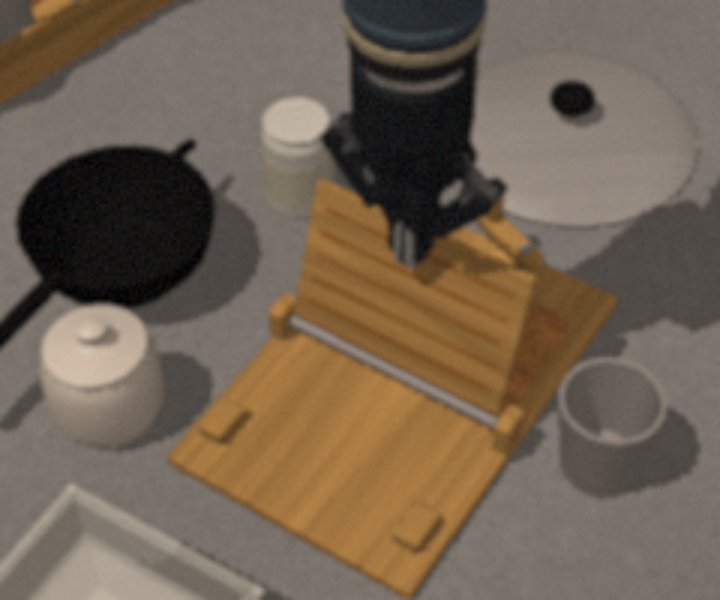

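View pics/top2.png

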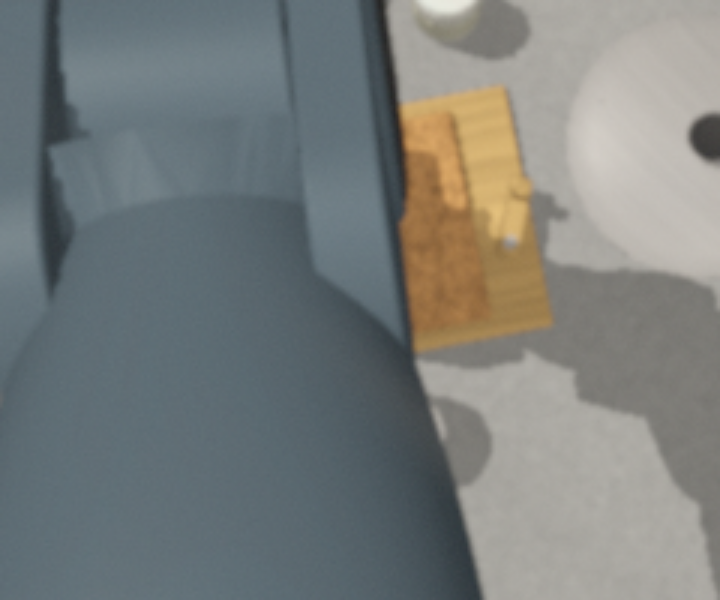

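The leaf is past upright at about 1.9 rad, the tip touches its face at (408,260), and the board corners (170,457) and (408,595) haven't moved. Next I'll fold it down and press gently.

Run:
```python
from h import *
from cell import bot,jaws,imaging
p=np.load("pose.npy")
def tip(L):
    r=106; return r*np.cos(L)+4*np.sin(L)+11, 28+r*np.sin(L)-4*np.cos(L)
for L in np.r_[np.arange(2.05,2.9,.15),2.95,3.02]:
    y,z=tip(L); t,q=pose(p,(0,y,z),0); bot.servo_line(t,q,feed=50 if L<2.8 else 30)
    o=bot.get_obs();print(round(o["time_s"],2),round(L,2),round(y),round(z),o["ft_force"].round(1))
    if o["ft_force"][2]>6:break
else:
  while z>25:
    z-=1.5; t,q=pose(p,(0,y,z),0); bot.servo_line(t,q,feed=15)
    o=bot.get_obs();print(round(o["time_s"],2),round(z,1),o["ft_force"].round(1),o["ee_pos"][2].round(1)-19)
    if o["ft_force"][2]>6:break
for n in("side","top"):
    d=imaging.get_image(n); c=d["frame"][130:330,180:420]; cv2.imwrite(f"pics/{n}3.png",cv2.resize(c,None,fx=3,fy=3))
```

```text
9.6 2.05 -34 124 [-0.7 -0.4 -0.5]
10.07 2.2 -48 116 [-0.1  0.2  0.8]
10.53 2.35 -61 106 [-1.1  0.2 -0.6]
11.0 2.5 -72 95 [-0.1  0.3 -0.3]
11.47 2.65 -81 82 [-0.5 -0.6  0. ]
11.93 2.8 -88 67 [-0.   0.1 -0.2]
12.62 2.95 -92 52 [-0.4 -0.6 -0.3]
13.02 3.02 -94 45 [0.2 0.4 0.2]
13.27 43.3 [0.1 0.8 0.3] 43.3
13.52 41.8 [-0.1  0.   0.4] 41.8
13.77 40.3 [ 0.  -0.2 -0.3] 40.3
14.02 38.8 [-0.4  0.6  0.3] 38.7
14.27 37.3 [-0.5  0.5  1.2] 37.2
14.52 35.8 [-0.3 -0.6  0.3] 35.7
14.77 34.3 [ 1.  -0.   0.4] 34.2
15.02 32.8 [0.5 0.6 1.4] 32.7
15.27 31.3 [-1.1  0.3  8.3] 32.0
```

View pics/side3.png

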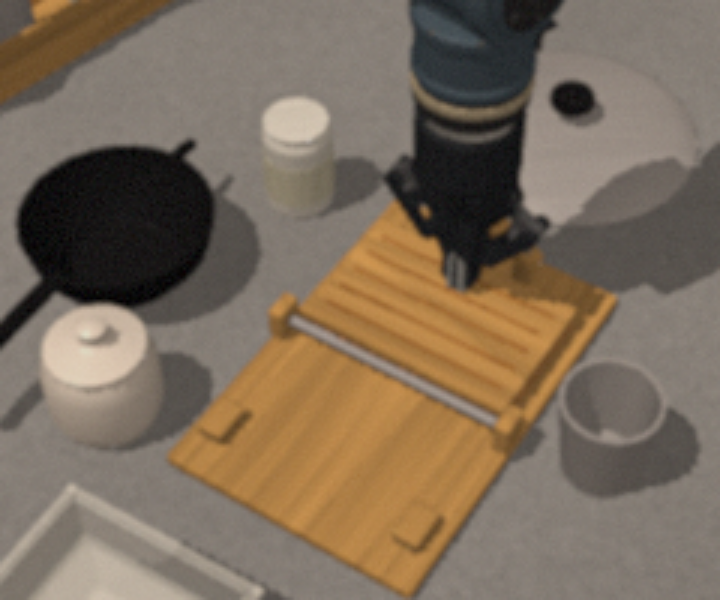

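The leaf is flat, with contact at tip z = 32.0 mm and 8 N, and the holder corners are unchanged. Next is the keeper.

```bash
cat >> h.py <<'E'
def push(p,K,s,z=53,r=40):
    t=np.array([-np.sin(K),np.cos(K)]);c=np.array([-30+r*np.cos(K),-140+r*np.sin(K)])-s*t
    return pose(p,(*c,z),K)
E
python3 - <<'E'
from h import *
from cell import bot,jaws,imaging
p=np.load("pose.npy")
t,q=pose(p,(0,-94,130),0); bot.servo_line(t,q,feed=120)
K=p[4]
bot.servo_line(*push(p,K,32,130),feed=150)
d=imaging.get_image("side"); c=d["frame"][130:330,180:420]; cv2.imwrite("pics/side4.png",cv2.resize(c,None,fx=3,fy=3))
bot.servo_line(*push(p,K,32),feed=100)
print(bot.get_obs()["time_s"])
for n in("side","top"):
    d=imaging.get_image(n); c=d["frame"][130:330,180:420]; cv2.imwrite(f"pics/{n}5.png",cv2.resize(c,None,fx=3,fy=3))
E
```

```text
18.0583
```

View pics/side5.png

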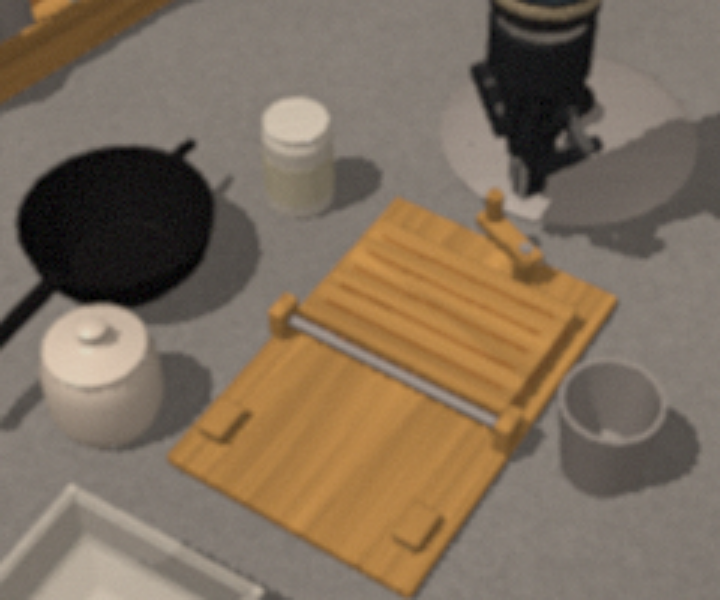

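View pics/top5.png

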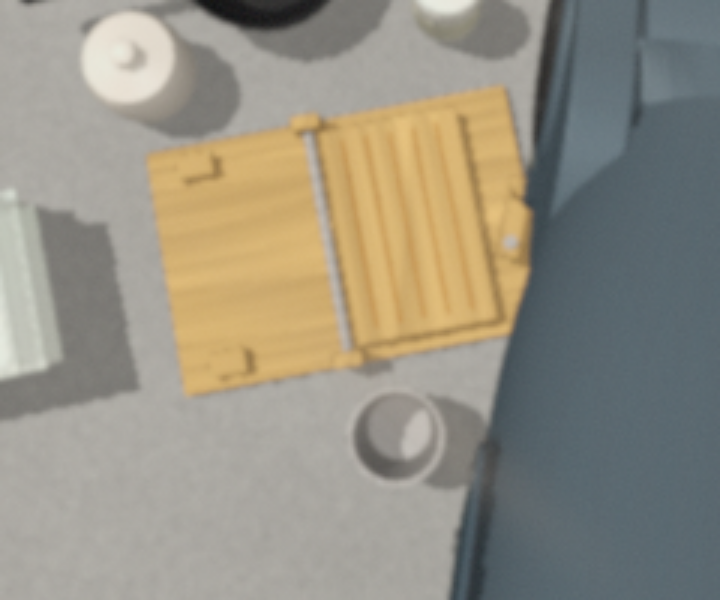

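The leaf lies flat, the peg is at (495,205) and the tip is behind it at (525,190). I'll start the sweep.

Run:
```python
from h import *
from cell import bot,jaws,imaging
p=np.load("pose.npy")
K0=p[4]
bot.servo_line(*push(p,K0,20),feed=50)
for K in np.r_[np.linspace(K0+.15,1.2,9)]:
    bot.servo_line(*push(p,K,18),feed=45)
    o=bot.get_obs();print(round(o["time_s"],2),round(K,2),o["ft_force"].round(1))
    if np.hypot(*o["ft_force"][:2])>6:break
for n in("side","top"):
    d=imaging.get_image(n); c=d["frame"][130:330,180:420]; cv2.imwrite(f"pics/{n}6.png",cv2.resize(c,None,fx=3,fy=3))
```

```text
18.89 -0.22 [ 0.9 -0.5 -0.2]
19.22 -0.04 [0.2 0.2 0. ]
19.54 0.13 [ 0.3  0.8 -0.2]
19.87 0.31 [-0.8  0.9 -0.5]
20.19 0.49 [ 0.5  0.  -0.1]
20.52 0.67 [ 0.2 -0.7  1.1]
20.84 0.84 [-0.2 -0.6 -0.2]
21.17 1.02 [0.5 0.3 0.4]
21.49 1.2 [ 0.8 -0.8  0.1]
```

View pics/side6.png

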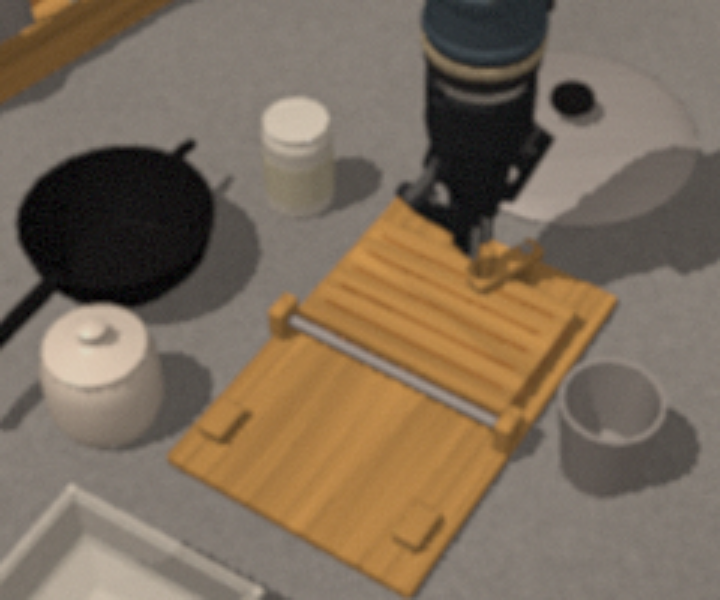

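The bar is now over the leaf's edge, with its tip at (485,285), and it follows the finger well. I'll finish the swing against the stop while watching the force.

Run:
```python
from h import *
from cell import bot,jaws,imaging
p=np.load("pose.npy")
hx=np.array([np.cos(p[2]),np.sin(p[2])])
def F():
    v=[]
    for _ in range(5): bot.pause(.03); v.append(bot.get_obs()["ft_force"])
    return np.mean(v,0)
bot.servo_line(*push(p,1.4,18),feed=40); print(F()[:2]@hx)
bot.servo_line(*push(p,np.pi/2,20),feed=30); s=20
while s>10:
    f=F(); print(s,(f[:2]@hx).round(2),f.round(1))
    if f[:2]@hx>2.5: break
    s-=.7; bot.servo_line(*push(p,np.pi/2,s),feed=15)
# back off, retreat
bot.servo_line(*push(p,np.pi/2,40),feed=60)
bot.servo_line(*push(p,np.pi/2,40,130),feed=150)
t,q=pose(p,(0,-330,200),0); bot.servo_line(t,q,feed=250)
print(bot.get_obs()["time_s"])
for n in("side","top"):
    d=imaging.get_image(n); c=d["frame"][130:330,180:420]; cv2.imwrite(f"pics/{n}7.png",cv2.resize(c,None,fx=3,fy=3)); cv2.imwrite(f"pics/{n}7f.png",d["frame"])
```

```text
0.308930645374873
20 0.29 [0.3 0.1 0.1]
19.3 0.91 [ 0.9  0.  -0.1]
18.6 1.55 [ 1.3  1.4 -0.4]
17.900000000000002 5.1 [ 4.8  2.2 -1.6]
26.7833
```

View pics/side7.png

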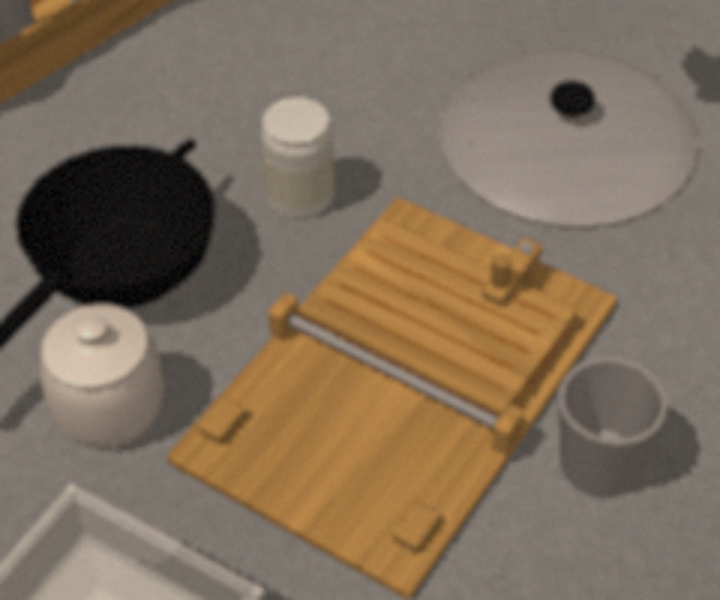

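View pics/top7.png

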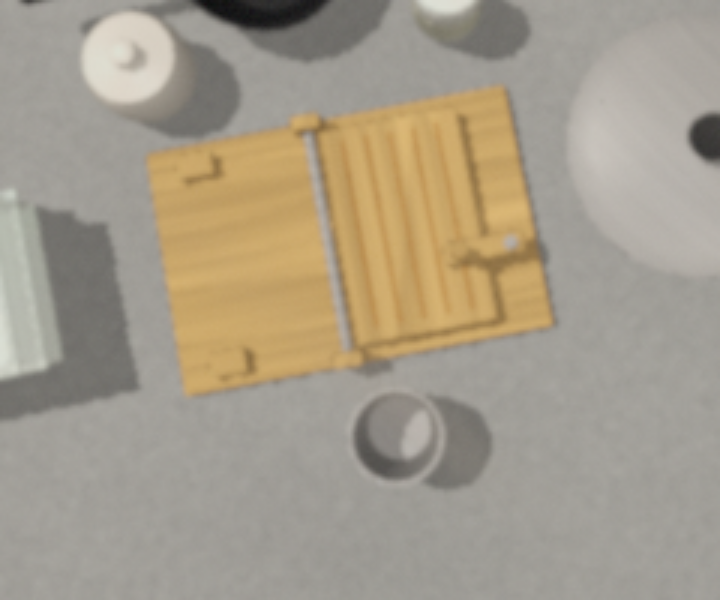

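Run:
```python
from h import *
from cell import bot,imaging
p=np.load("pose.npy")
for n in("side","top"):
    d=imaging.get_image(n)
    for K in(1.45,1.57): print(n,K,((proj(d,h2w(p,[(-30+40*np.cos(K),-140+40*np.sin(K),71),(-30,-140,45)]))-[180,130])*3).round(0).tolist())
a=cv2.imread("pics/top0.png")[150:270,220:380].astype(int);b=cv2.imread("pics/top7f.png")[150:270,220:380].astype(int)
g=lambda i:i.mean(2).astype(np.float32)
# holder shift from empty-half left edge and right corners
for s in [(slice(70,120),slice(0,35)),(slice(70,100),slice(125,160)),(slice(0,35),slice(110,150))]: print(cv2.phaseCorrelate(g(a)[s].copy(),g(b)[s].copy()))
```

```text
side 1.45 [[497.0, 256.0], [527.0, 249.0]]
side 1.57 [[503.0, 259.0], [527.0, 249.0]]
top 1.45 [[460.0, 243.0], [511.0, 241.0]]
top 1.57 [[461.0, 249.0], [511.0, 241.0]]
((-0.057145138260853656, 0.04733717540907634), 0.9133771438068814)
((0.03507011944450866, 0.4846983107867331), 0.6931548957471494)
((3.081052445975793, -0.5642305917234367), 0.5727865126397874)
```

Run:
```python
from cell import bot
bot.close_job()
```

```text
the job is handed in; nothing more can be done
```

The leaf is shut flat on the mats, the turn-button is fully across its edge, and I handed the job in. The clock was at about 27 s before the last pictures.

- **Leaf:** I pushed it over the spine with the closed fingertips at about 0.5 rad/s or slower. Then I pressed it down in 1.5 mm steps. Contact came at a tip height of 32.0 mm with 8 N, which matches the flat leaf height in the task.
- **Keeper:** I swept the peg round until its stop pushed back with about 5 N. In the side view the peg sits within about 2 px (3x zoom) of where a full quarter turn puts it, and the top view agrees.
- **Holder and other things:** The board's corners are where they were at the start, and the kitchen things in view look untouched. At two of the three places where I compared images, the holder had shifted by less than 0.5 px. The third gave a poor match with a 3 px shift. Shadows had changed there, and the corner read by eye had not moved.
- **Calibration:** My first camera fit put the table 4.8 mm too low. I fixed it at zero, and the leaf contact height confirmed that.

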